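# Serve the bun with the tongs from the revolving pastry case

### The arm

A 6-joint arm with a two-finger parallel gripper is mounted at the origin on a cart in front of the work surface, level with it; the furniture and walls round the work are solid. World frame = base frame: x ahead of the robot, y to its left, z up, the work surface at z = 0. Lengths are in m, angles in degrees, forces in N, time in s.
With the tool pointing down it reaches from about 0.375 to 0.9 m from the base axis. Payload 3.1 kg.
Tool frame: the origin (TCP) lies between the finger pads; the fingertips stand 19 mm ahead of it and the grasp point (between the pads) is the TCP; z points along the fingers, x is the direction in which the jaws open and shut, and the axes are right-handed (so a half turn about z gives the same grasp; the last joint's range is limited). The gripper opens to 87 mm and grips with 3 to 60 N. Pads are 19 mm wide; open, the fingers measure 117 mm over their backs; the gripper's body (75 mm by 190 mm) begins 51 mm behind the grasp point.
Start: joints at [-10.227, 30.224, 82.088, -0, 67.689, -10.227], TCP at [0.625, 0, 0.242] pointing down, gripper open.
Joint ranges: [-176.69, 176.69], [-43.24, 126.21], [12.49, 139.97], [-82, 262], [0, 151.66], [-163.58, 163.58]. Speed limits (degrees/s): [159.86, 159.86, 180, 180, 180, 180].

### API

Orientations are given as a 3x3 rotation matrix whose columns are the frame's x, y, z axes.
In Python, from rig import read_state, capture, camera_info, hand_in, spot_in, silhouettes gives the robot as it stands.
- The arm moves only by the shell command python3 -m jog 'ROWS'. ROWS is text: rows parted by semicolons, each of 7 numbers parted by spaces: the shift along the tool's x, y, z in m, then the turn, a rotation vector about the tool's x, y, z in degrees, then the opening, from 0 (shut) to 1 (fully open). A call has 1 to 8 rows; each row is the pose to reach, as a shift and turn from the pose commanded when the call began, along the tool's axes at that moment; what a row does not reach only later rows make up. A row lasts 1/8 s, in which the tool goes at most 62.5 mm and 10.7 degrees, less where a joint would pass 70% of its speed; a pose out of reach is approached as far as the arm can. A call with a gripper value outside its range is refused whole. The fingers move at their own pace and stop on an object; the grip force is fixed at half the most. Time passes only in rows, so rows that repeat a pose let the fingers close. It gives the time, the measured TCP pose, the force and the opening at its end, in the units of the state.
- read_state(): the state, without advancing time (a new reading comes with each control period).
- capture(name): name is "scene" or "side" or "wrist"; returns (picture, depth): 420x560x3 uint8, red, green, blue; 420x560 float32, m along the optical axis (not along the pixel's ray), 0 where there is no reading.
- camera_info(name): a dict with "vfov" (degrees; the focal length in pixels is half the picture's height over the tangent of half this angle, whatever the lens; pixels are square), "cx", "cy" (the principal point, pixels), "dist" ([k1, k2, p1, p2, k3] as OpenCV has them; the pictures are not rectified), "R" (3x3) and "t" (3): a world point X has camera coordinates R X + t; the wrist camera has in their place "tool_from_camera" (4x4, takes a point from camera to tool coordinates, whose origin is the TCP and whose axes are the tool frame's). Camera axes: x right, y down, z forward; pixel columns grow to the right and rows downward; lengths in m; the calibration is good to about 2 mm. A picture is of the moment at which its call begins: read the wrist's pose just before it. camera_info takes no time and is no camera call.
- hand_in(): hands the job in, once; it reports no verdict.
Trained networks look in the newest picture that a camera, given by its name, has taken for a name from the list of things; names that differ only in an ending like _2 or _b are one class to them, and where a whole thing is asked for, a point or a joint stands for the part that bears it (a point fixed in the world has none). Each returns a list of dicts, best first, with "score" (0 to 1); they miss things now and then, are a little off and sometimes report something else, mostly with a low value. They report only what shows in the picture. A call takes as long as a camera call.
- spot_in(label, camera): "centre" ([x, y, z] in m, in world coordinates, good to about 4 mm: the middle of the surface that is visible of it).
- silhouettes(label, camera): "region" (420x560 bool, what is visible of it).
The state is a dict: "time_s": time; "joint_positions": joint angles; "qvel": joint speeds; "tau": joint torques, N m; "position": TCP position; "tcp_rot": TCP orientation; "force": force on the tool from outside, world axes, zero at the start; "moment": the same for the moment, N m; "opening": opening from 0.0 (shut) to 1.0 (fully open).
Only numpy, scipy, OpenCV 4.12 (cv2) and the standard library are available. Lean on these libraries where they do the work, as an engineer would, in place of code of your own. Each camera call takes 0.05 s, during which the arm holds its last target.

### The job

Turn the revolving pastry case by the knob on its top until the round bun stands in the middle of the opening. Then pick up the kitchen tongs, grip the bun with their jaws, take it out and hold it up over the empty end of the stoneware serving board, about ten centimetres above it; finish like that, still holding, with the bun in the closed tongs and not put down. Touch the pastries only with the tongs, leave the other two on their saucers, and leave the mug, bowl and cup where they stand.

Things in the scene. Friction and masses are not known exactly. Their poses are not given: they have to be found in the camera images.
- case: Round revolving pastry case, fixed, 300 mm across: dark wood base disc (top at z 19 mm), clear curved wall (radius 143 mm, z 19 to 150 mm) round back and sides, clear round top plate (radius 147 mm with brass rim, z 149 to 156 mm; small brass studs on the rim to 163 mm). Origin on its vertical axis at worktop level; x points from the opening to the back.
- opening (a point): Middle of the opening in the case's wall, 143 mm from the case axis, 85 mm above the worktop. The wall is missing over 66 degrees either side of it: 260 mm wide, clear from the turntable to the top plate (z 33 to 149 mm).
- case_axis (a point): Point on the case's vertical axis, 34 mm above the worktop (height of the saucers' floors).
- turntable (a joint): Turntable angle (rad), 0 at the start, positive counter-clockwise from above; turns freely either way (friction 0.05 N m) and stays where left. A marble disc of radius 129 mm, top at z 33 mm, with three white saucers (radius 39 mm, floor at z 34 mm, rim to z 38 mm) 82 mm from the axis, 120 degrees apart, one pastry on each; all turn with it.
- knob (a point): Centre of the grip of the round fluted wooden knob on top of the case, on its axis, fixed to the turntable. 43 mm in diameter, grip from z 175 to 190 mm, top at z 198 mm, a narrower neck below it down to the top plate. Grasp it from above.
- bun: The round bun with a scored cross, the tallest of the three pastries: 50 mm in diameter (widest 17 mm above its flat foot), 42 mm high, about 45 g. Origin at the centre of its underside, z up.
- bun_center (a point): Centre of the bun, 20.5 mm above its underside.
- crescent: Crescent-shaped roll, about 60 mm long and 27 mm high, on another saucer. Origin at its underside.
- ring: Ring-shaped roll with a hole, 62 mm in diameter, 24 mm high, on the third saucer. Origin at the centre of its underside.
- saucer_crescent (a point): Middle of the saucer under the crescent roll (turns with the turntable).
- saucer_ring (a point): Middle of the saucer under the ring roll (turns with the turntable).
- tongs: Spring tongs, 290 mm long, 150 g, lying on edge (26 mm high), so they open level with the worktop. Origin at worktop level, midway between the two wooden handle sleeves: grip there, across y. x points to the jaws (their middle at x 145 mm, ends at 168 mm); hinge at x -90 mm, loop to -121 mm. Sleeves from x -60 to 25 mm, outer faces 43 mm apart at the origin when open.
- tongs_arm (a joint): How far the tongs are closed (rad): 0 open (jaw faces 83 mm apart), about 0.14 on the bun, 0.30 stop. A spring opens them: at the origin each side needs about 7 N to begin closing, 9 N at 0.14; squeezing with 15 to 40 N holds the bun firmly. 1 mm less between the handles is 2.6 mm less between the jaws.
- jaw_left: Jaw on the tongs' +y arm, the arm to which the tongs' frame belongs: ribbed grey pad 46 mm long, 25 mm high, 4.5 mm thick. Origin at the middle of its gripping face, 13.5 mm above the tongs' underside.
- jaw_right: Jaw on the other arm, likewise. The bun belongs midway between the two jaw origins; as the tongs close by an angle q, their centre line swings by q/2 about the hinge towards the +y of the tongs' frame.
- board: Speckled stoneware serving board with a brown rim, 180 x 274 x 10 mm, lying flat beyond the tongs. Origin at the centre of its underside; y along its length.
- free_end (a point): On the board's top (z 10 mm), middle of its empty end, 75 mm from the board's centre towards its -y end.
- mug: Two-tone glazed mug, 120 x 87 x 72 mm with handle, on the other end of the board.
- pinch_bowl: Small yellow bowl, 52 mm across, 18 mm high, on the board's far edge.
- dark_cup: Dark espresso cup, 64 x 87 x 50 mm with handle, on the worktop to the right of the case.

How it is judged (in metres and radians):
On the way, in this order (a step that is already met when the one before it is completed fails the run):
1. the turntable is turned so that the bun stands in the middle of the opening (within 25 mm of the opening's centre line, at the front), still on the turntable (x of bun in the frame of case below -0.06 m and y of bun in the frame of case between -0.025 and 0.025 m and height (world z) of bun below 0.045 m and contact force between the fingers and tongs below 0.1 N), for 0.2 s.
2. the tongs, held by the gripper, are closed on the bun: both jaws press on it (contact force between the fingers and tongs above 1 N and contact force between each of jaw_left, jaw_right and bun above 0.4 N), for 0.1 s.
At the end, for the whole second after the job is handed in: The bun is held at rest between both jaws of the gripped tongs and carried by nothing else, its centre 75 to 250 mm above the worktop and within 50 mm, seen from above, of the middle of the board's empty end; the other two pastries are within 35 mm of their saucers' middles (all of step 2 and contact force between the fingers and bun below 0.1 N and value of joint tongs_arm between 0.06 and 0.25 rad and height (world z) of bun_center between 0.075 and 0.25 m and horizontal distance between bun_center and free_end below 0.05 m and contact force between each of tongs, bun and board below 0.1 N and contact force between tongs and mug below 0.1 N and linear speed of bun below 0.03 m/s and distance between crescent and saucer_crescent below 0.035 m and distance between ring and saucer_ring below 0.035 m); the arm keeps its last pose, push and grip.
It fails at once if the gripper's fingers touch a pastry (contact force between the fingers and bun above 0.5 N or contact force between the fingers and crescent above 0.5 N or contact force between the fingers and ring above 0.5 N).
It fails at once if the mug, bowl or dark cup is shifted by more than 40 mm (distance of any of mug, pinch_bowl, dark_cup from where it was at the start of the episode above 0.04 m).
It fails at once if the crescent or the ring leaves its saucer (distance between crescent and saucer_crescent above 0.035 m or distance between ring and saucer_ring above 0.035 m).
It also fails if it takes over 67 s, if anything falls off the work surface, if the arm or the gripper's body presses on something with over 40 N, if the wrist force passes 120 N, or if a joint passes its speed limit or range.

## Working session

There is one attempt and no reset: what is moved stays moved. The work goes in short steps, Python scripts to look and compute and a shell command to move; the robot and the scene stay as the last step left them, time stands still between calls to the robot, and variables do not carry over. Pictures are saved under pics/ and viewed, and the job is handed in when it is done.

```bash
ls; mkdir -p pics; python3 - <<'E'
from rig import *
import cv2,numpy as np
s=read_state();print(s['time_s'],s['position'],s['tcp_rot'],s['opening'])
for c in ['scene','side']:
    p,d=capture(c);cv2.imwrite(f'pics/{c}0.png',p[:,:,::-1]);np.save(f'pics/{c}0d.npy',d)
    i=camera_info(c);print(c,i)
    for l in ['case','knob','bun','crescent','ring','tongs','jaw_left','jaw_right','board','mug','pinch_bowl','dark_cup']:
        r=spot_in(l,c);print(l,[(np.round(x['centre'],3).tolist(),round(x['score'],2)) for x in r[:2]])
E
```

```text
pics
0.0 [6.24292063e-01 1.70888259e-04 2.40571070e-01] [[ 9.99997677e-01  4.98338623e-05 -2.15482777e-03]
 [ 5.06933810e-05 -9.99999919e-01  3.98827693e-04]
 [-2.15480772e-03 -3.98936002e-04 -9.99997599e-01]] 1.002001942460765
scene {'vfov': 48.12882591933886, 'cx': 280.5534184071703, 'cy': 204.74710187456748, 'dist': array([-0.16192851,  0.        ,  0.        ,  0.        ,  0.        ]), 'R': array([[-0.12057363, -0.99265365, -0.01003686],
       [-0.8024493 ,  0.1034125 , -0.58769123],
       [ 0.58441178, -0.062806  , -0.80902304]]), 't': array([0.04763987, 0.53277843, 1.17886596])}
case [([0.564, -0.136, 0.16], 0.58), ([0.708, 0.179, 0.013], 0.41)]
knob [([0.543, -0.075, 0.035], 0.94)]
bun [([0.475, -0.39, 0.037], 0.4)]
crescent []
ring [([0.515, -0.092, 0.057], 0.6)]
tongs [([0.456, 0.135, 0.01], 0.58)]
jaw_left [([0.507, 0.121, 0.02], 0.48)]
jaw_right [([0.545, -0.068, 0.033], 0.67)]
board [([0.421, 0.122, 0.018], 0.55), ([0.707, 0.174, 0.011], 0.51)]
mug [([0.707, 0.404, 0.063], 0.39), ([0.562, -0.134, 0.154], 0.18)]
pinch_bowl [([0.704, 0.176, 0.01], 0.17)]
dark_cup [([0.476, -0.391, 0.036], 0.61)]
side {'vfov': 54.169687466197686, 'cx': 282.93448663258124, 'cy': 204.48648713471874, 'dist': array([-0.02758864,  0.        ,  0.        ,  0.        ,  0.        ]), 'R': array([[-0.81881373, -0.57398638, -0.00914964],
       [-0.22767478,  0.33933572, -0.91269681],
       [ 0.52698034, -0.74524553, -0.40853497]]), 't': array([0.4557058 , 0.26511728, 1.01127158])}
case [([0.596, -0.11, 0.032], 0.63)]
knob [([0.594, -0.109, 0.032], 0.64)]
bun []
crescent [([0.656, -0.059, 0.049], 0.55)]
ring [([0.517, -0.082, 0.055], 0.67)]
tongs [([0.45, 0.256, 0.017], 0.82)]
jaw_left [([0.507, 0.124, 0.013], 0.44)]
jaw_right [([0.422, 0.125, 0.015], 0.67)]
board [([0.673, 0.284, 0.011], 0.6)]
mug [([0.598, -0.111, 0.032], 0.17)]
pinch_bowl []
dark_cup [([0.468, -0.37, 0.035], 0.73)]
```

View pics/scene0.png

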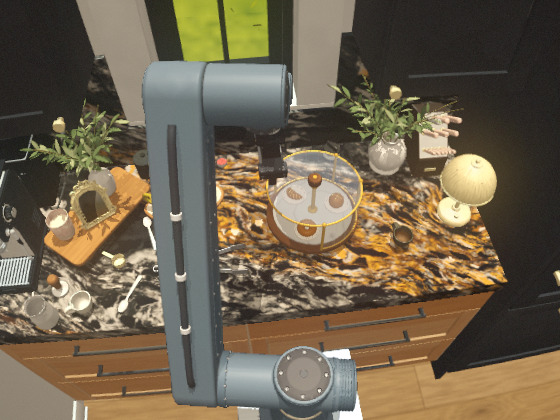

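View pics/side0.png

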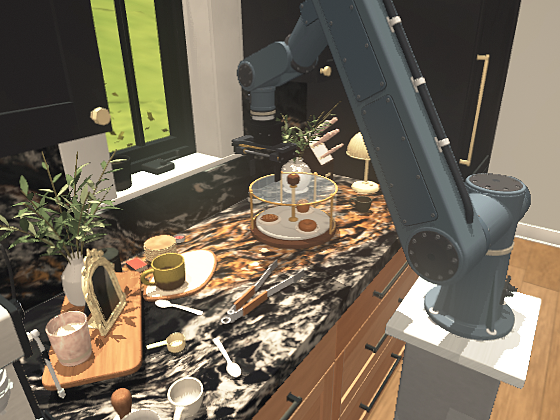

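```bash
python3 - <<'E'
import cv2
a=cv2.imread('pics/scene0.png')[130:270,200:430];cv2.imwrite('pics/s0z.png',cv2.resize(a,None,fx=3.4,fy=3.4,interpolation=cv2.INTER_CUBIC))
a=cv2.imread('pics/side0.png')[150:340,130:360];cv2.imwrite('pics/d0z.png',cv2.resize(a,None,fx=3.1,fy=3.1,interpolation=cv2.INTER_CUBIC))
E
```

```text
(no output)
```

View pics/s0z.png

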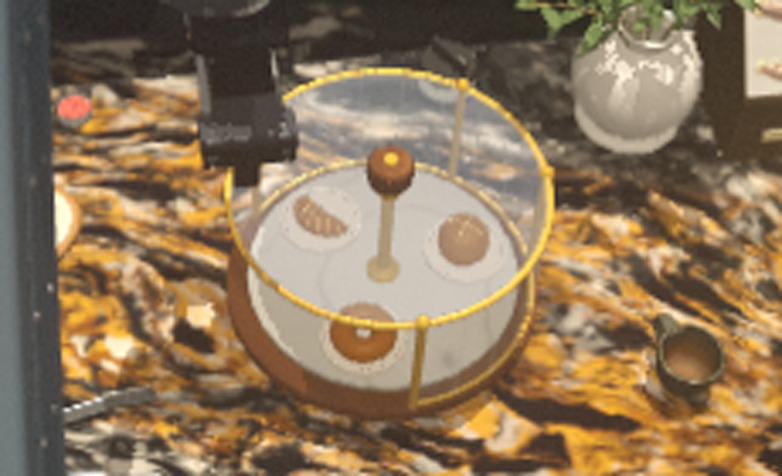

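View pics/d0z.png

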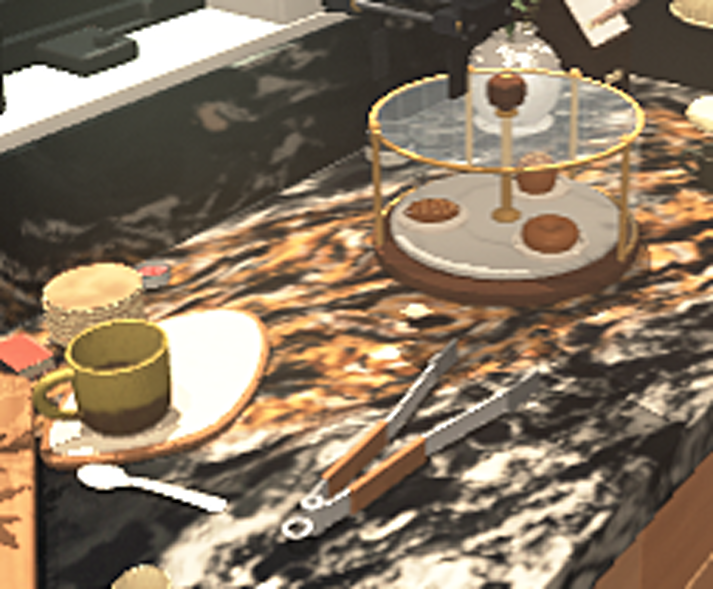

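```bash
cat > h.py <<'E'
from rig import *
import cv2,numpy as np
def cam(n):
    i=camera_info(n);f=210/np.tan(np.radians(i['vfov']/2))
    K=np.array([[f,0,i['cx']],[0,f,i['cy']],[0,0,1]])
    if 'R' in i: R,t=np.array(i['R']),np.array(i['t'])
    else:
        s=read_state();T=np.eye(4);T[:3,:3]=s['tcp_rot'];T[:3,3]=s['position'];W=np.linalg.inv(T@np.array(i['tool_from_camera']));R,t=W[:3,:3],W[:3,3]
    return K,np.array(i['dist']),R,t
def ray(c,uv):
    K,D,R,t=c
    p=cv2.undistortPoints(np.array(uv,float).reshape(-1,1,2),K,D).reshape(-1,2)
    d=np.c_[p,np.ones(len(p))]@R
    return -R.T@t,d
def atz(c,uv,z):
    o,d=ray(c,uv);s=(z-o[2])/d[:,2];return o+d*np.reshape(s,(-1,1))
def proj(c,X):
    K,D,R,t=c
    return cv2.projectPoints(np.array(X,float).reshape(-1,1,3),cv2.Rodrigues(R)[0],t,K,D)[0].reshape(-1,2)
def tri(c1,u1,c2,u2):
    o1,d1=ray(c1,u1);o2,d2=ray(c2,u2);d1=d1[0];d2=d2[0]
    s=np.linalg.lstsq(np.c_[d1,-d2],o2-o1,rcond=None)[0]
    a,b=o1+s[0]*d1,o2+s[1]*d2;return (a+b)/2,np.linalg.norm(a-b)
E
python3 - <<'E'
from h import *
np.set_printoptions(precision=4,suppress=True)
S=cam('scene');D=cam('side')
sz=lambda x,y:[200+x/3.4,130+y/3.4]
dz=lambda x,y:[130+x/3.1,150+y/3.1]
print('knob',tri(S,sz(391,172),D,dz(507,92)))
print('knob z',atz(S,[sz(391,172)],.186),atz(D,[dz(507,92)],.186))
print('bun',tri(S,sz(464,240),D,dz(537,175)), atz(S,[sz(464,240)],.056))
print('ring',atz(S,[sz(363,335)],.05),atz(D,[dz(549,232)],.05))
print('cres',atz(S,[sz(321,214)],.05),atz(D,[dz(432,209)],.05))
print('studs S',atz(S,[sz(422,322),sz(463,84),sz(550,172),sz(230,180)],.16))
print('studs D',atz(D,[dz(374,125),dz(470,72),dz(575,72),dz(640,120)],.16))
print('post bottoms S',atz(S,[sz(412,403),sz(455,175)],.02))
print('post bottoms D',atz(D,[dz(378,240),dz(622,258)],.02))
# tongs: side view ends
print('tongs',atz(D,[dz(452,345),dz(538,375),dz(300,528),dz(315,500)],.02))
print('C',ray(S,[[0,0]])[0],ray(D,[[0,0]])[0])
E
```

```text
knob (array([ 0.6034, -0.1302,  0.1813]), np.float64(0.0005847231433928588))
knob z [[ 0.6    -0.1293  0.186 ]] [[ 0.596  -0.1195  0.186 ]]
bun (array([ 0.6143, -0.2085,  0.0525]), np.float64(0.0016317599207348636)) [[ 0.6128 -0.2077  0.056 ]]
ring [[ 0.5233 -0.0976  0.05  ]] [[ 0.5276 -0.0969  0.05  ]]
cres [[ 0.6651 -0.0788  0.05  ]] [[ 0.6631 -0.0725  0.05  ]]
studs S [[ 0.4593 -0.1334  0.16  ]
 [ 0.716  -0.2179  0.16  ]
 [ 0.6026 -0.275   0.16  ]
 [ 0.6298  0.0091  0.16  ]]
studs D [[ 0.6956 -0.0191  0.16  ]
 [ 0.7061 -0.2076  0.16  ]
 [ 0.6051 -0.2748  0.16  ]
 [ 0.4723 -0.185   0.16  ]]
post bottoms S [[ 0.4642 -0.1344  0.02  ]
 [ 0.7194 -0.2223  0.02  ]]
post bottoms D [[ 0.7032 -0.0263  0.02  ]
 [ 0.462  -0.1389  0.02  ]]
tongs [[0.51   0.1023 0.02  ]
 [0.416  0.0997 0.02  ]
 [0.4528 0.3771 0.02  ]
 [0.4654 0.3458 0.02  ]]
C [-0.2557  0.0662  1.2673] [-0.0994  0.9253  0.6593]
```

```bash
python3 -m jog '-0.022 0.13 -0.02 0 0 -10 1; -0.022 0.13 -0.02 0 0 -20 1; -0.022 0.13 -0.02 0 0 -30 1; -0.022 0.13 -0.02 0 0 -40 1; -0.022 0.13 -0.02 0 0 -50 1; -0.022 0.13 -0.02 0 0 -60 1; -0.022 0.13 -0.02 0 0 -70 1; -0.022 0.13 -0.02 0 0 -80 1'; python3 - <<'E'
from h import *
np.set_printoptions(precision=4,suppress=True)
s=read_state();print(s['time_s'],s['position'],s['tcp_rot'],s['joint_positions'])
for n in ['wrist','scene','side']:
    p,d=capture(n);cv2.imwrite(f'pics/{n}1.png',p[:,:,::-1])
    np.save(f'pics/{n}1d.npy',d)
c=cam('wrist');print(proj(c,[[.602,-.131,.186],s['position']]))
E
```

```text
time_s: 2.3
position: [0.6029, -0.13, 0.2615]
tcp_rot: [[0.168, 0.986, -0.0], [0.986, -0.168, 0.0], [-0.0, -0.0, -1.0]]
force: [0.3, 0.7, -0.2]
opening: 1.001
2.3 [ 0.6029 -0.13    0.2615] [[ 0.168   0.9858 -0.    ]
 [ 0.9858 -0.168   0.    ]
 [-0.     -0.     -1.    ]] [ -22.5337   28.3746   82.0382   -0.0006   69.5895 -102.8599]
[[278.0247 223.6638]
 [279.4427 277.7791]]
```

View pics/wrist1.png

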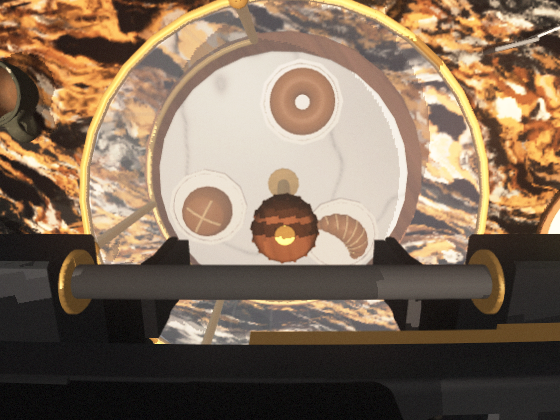

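View pics/scene1.png

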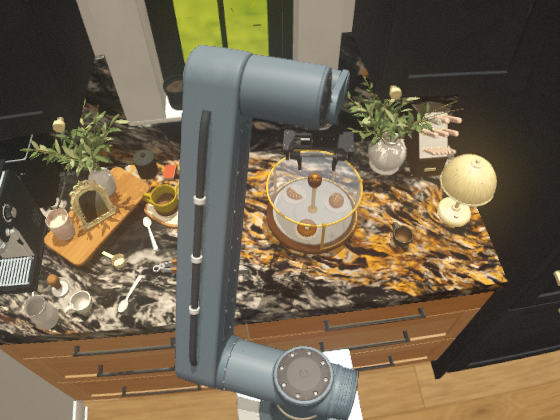

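```bash
python3 - <<'E'
from h import *
np.set_printoptions(precision=4,suppress=True)
c=cam('wrist')
print('cap',atz(c,[[285,236]],.198),'body',atz(c,[[285,228]],.186))
B=atz(c,[[206,214],[285,184],[302,100],[341,236],[307,102],[210,207]],np.array([.06,.036,.05,.05,.036,.036]));print(B)
rim=atz(c,[[84,180],[487,180],[150,40],[425,50],[320,0],[110,90]],.156);print(rim)
A=np.c_[2*rim[:,:2],np.ones(6)];x=np.linalg.lstsq(A,(rim[:,:2]**2).sum(1),rcond=None)[0];print(x[:2],np.sqrt(x[2]+x[:2]@x[:2]))
print('stud',atz(c,[[238,2]],.163),atz(c,[[247,38]],.02))
E
```

```text
cap [[ 0.6066 -0.1276  0.198 ]] body [[ 0.6055 -0.1272  0.186 ]]
[[ 0.6178 -0.2061  0.06  ]
 [ 0.6067 -0.1258  0.036 ]
 [ 0.5285 -0.0961  0.05  ]
 [ 0.667  -0.0787  0.05  ]
 [ 0.5309 -0.0908  0.036 ]
 [ 0.6168 -0.2065  0.036 ]]
[[ 0.5563 -0.2598  0.156 ]
 [ 0.6056  0.0157  0.156 ]
 [ 0.4772 -0.1911  0.156 ]
 [ 0.5138 -0.02    0.156 ]
 [ 0.4736 -0.0817  0.156 ]
 [ 0.502  -0.2248  0.156 ]]
[ 0.6071 -0.1277] 0.14268515374322951
stud [[ 0.4678 -0.1314  0.163 ]] [[ 0.4605 -0.1375  0.02  ]]
```

```bash
python3 -m jog '0.002 0.002 0.03 0 0 0 1; 0.002 0.002 0.055 0 0 0 1; 0.002 0.002 0.077 0 0 0 1; 0.002 0.002 0.077 0 0 0 1; 0.002 0.002 0.077 0 0 0 0.3; 0.002 0.002 0.077 0 0 0 0.3; 0.002 0.002 0.077 0 0 0 0.3; 0.002 0.002 0.077 0 0 0 0.3'
```

```text
time_s: 3.45
position: [0.6055, -0.1284, 0.1851]
tcp_rot: [[0.174, 0.985, 0.001], [0.985, -0.174, -0.0], [-0.0, 0.001, -1.0]]
force: [-0.2, 0.0, 0.5]
opening: 0.632
```

```bash
python3 -m jog '0 0 0 0 0 0 0.3; 0 0 0 0 0 0 0.3; 0 0 0 0 0 0 0.3; 0 0 0 0 0 0 0.3'
```

```text
time_s: 3.95
position: [0.6053, -0.1283, 0.1846]
tcp_rot: [[0.174, 0.985, 0.0], [0.985, -0.174, 0.0], [0.0, 0.0, -1.0]]
force: [-1.2, 0.4, 1.5]
opening: 0.459
```

```bash
python3 -m jog '0 0 0 0 0 8 0.3; 0 0 0 0 0 18 0.3; 0 0 0 0 0 28 0.3; 0 0 0 0 0 38 0.3; 0 0 0 0 0 48 0.3; 0 0 0 0 0 58 0.3; 0 0 0 0 0 68 0.3; 0 0 0 0 0 78 0.3' && python3 -m jog '0 0 0 0 0 10 0.3; 0 0 0 0 0 20 0.3; 0 0 0 0 0 30 0.3; 0 0 0 0 0 40 0.3; 0 0 0 0 0 50 0.3; 0 0 0 0 0 60 0.3; 0 0 0 0 0 70 0.3; 0 0 0 0 0 80 0.3' ; python3 - <<'E'
from h import *
s=read_state();print(s['joint_positions'],s['force'])
for n in ['wrist','scene','side']:
    p,d=capture(n);cv2.imwrite(f'pics/{n}2.png',p[:,:,::-1])
    np.save(f'pics/{n}2d.npy',d)
E
```

```text
time_s: 4.95
position: [0.6065, -0.1273, 0.1847]
tcp_rot: [[1.0, 0.029, 0.003], [0.029, -1.0, 0.002], [0.003, -0.002, -1.0]]
force: [3.7, 3.4, -1.1]
opening: 0.461
time_s: 5.95
position: [0.6078, -0.1283, 0.1847]
tcp_rot: [[0.202, -0.979, 0.006], [-0.979, -0.202, -0.0], [0.001, -0.006, -1.0]]
force: [4.7, 1.7, -2.4]
opening: 0.459
[-22.26362603  33.60108061  86.01986277   0.12913795  60.06455763
  56.01359847] [ 4.69873995  1.72639814 -2.42001477]
```

View pics/wrist2.png

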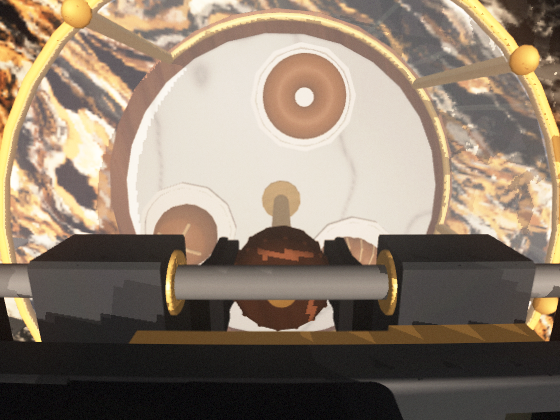

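View pics/side2.png

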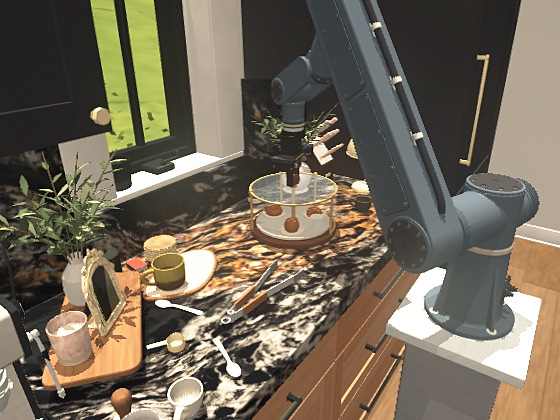

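```bash
python3 -m jog '0 0 0 0 0 5 0.3; 0 0 0 0 0 5 0.3; 0 0 0 0 0 5 1; 0 0 0 0 0 5 1; 0 0 0 0 0 5 1; 0 0 0 0 0 5 1; 0 0 0 0 0 5 1; 0 0 0 0 0 5 1' && python3 -m jog '0 0 -0.03 0 0 0 1; 0 0 -0.08 0 0 0 1; 0 0 -0.1 0 0 0 1; 0 0 -0.1 0 0 0 1'; python3 - <<'E'
from h import *
s=read_state();print(s['joint_positions'],s['force'])
for n in ['wrist','scene','side']:
    p,d=capture(n);cv2.imwrite(f'pics/{n}3.png',p[:,:,::-1])
    np.save(f'pics/{n}3d.npy',d)
for n in ['wrist','scene','side']:
    for l in ['bun','crescent','ring','knob']:
        print(n,l,[(np.round(x['centre'],3).tolist(),round(x['score'],2)) for x in spot_in(l,n)[:2]])
a=cv2.imread('pics/side3.png')[150:340,130:360];cv2.imwrite('pics/d3z.png',cv2.resize(a,None,fx=3.1,fy=3.1,interpolation=cv2.INTER_CUBIC))
E
```

```text
time_s: 7.1
position: [0.6053, -0.1283, 0.1846]
tcp_rot: [[0.122, -0.993, -0.0], [-0.993, -0.122, -0.0], [-0.0, 0.0, -1.0]]
force: [-0.4, 0.3, -0.5]
opening: 0.983
time_s: 7.6
position: [0.6063, -0.1287, 0.2866]
tcp_rot: [[0.122, -0.993, 0.004], [-0.993, -0.122, -0.002], [0.002, -0.004, -1.0]]
force: [-0.1, -0.2, -0.7]
opening: 1.004
[-2.23021282e+01  2.70955021e+01  8.00614245e+01 -2.73218538e-04
  7.25714016e+01  6.06933438e+01] [-0.05572341 -0.19044864 -0.71514341]
wrist bun [([0.641, -0.118, 0.156], 0.65)]
wrist crescent []
wrist ring []
wrist knob [([0.608, -0.13, 0.196], 0.95)]
scene bun []
scene crescent []
scene ring []
scene knob [([0.532, -0.087, 0.033], 0.65)]
side bun [([0.563, -0.044, 0.061], 0.77)]
side crescent [([0.558, -0.195, 0.044], 0.7)]
side ring [([0.676, -0.12, 0.052], 0.57)]
side knob [([0.592, -0.11, 0.035], 0.95)]
```

View pics/wrist3.png

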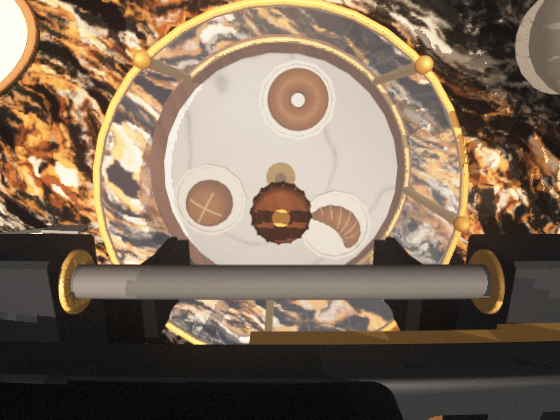

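View pics/d3z.png

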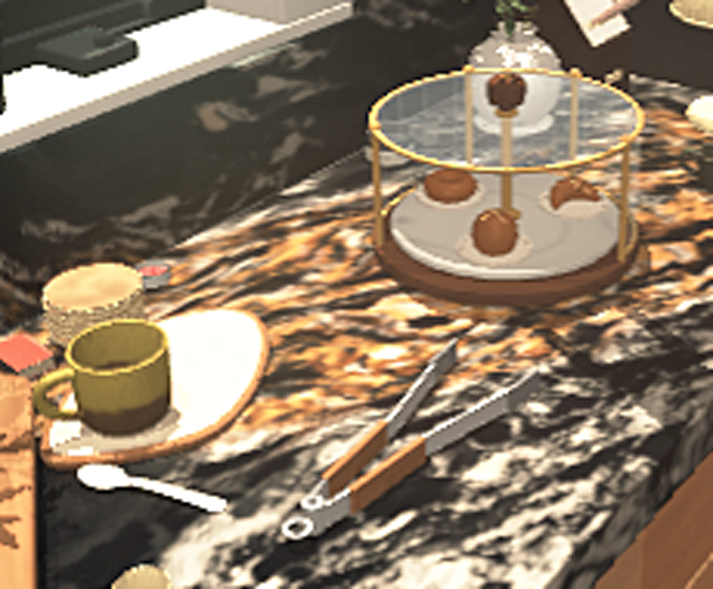

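```bash
python3 - <<'E'
from h import *
np.set_printoptions(precision=4,suppress=True)
s=read_state();print(s['position'])
c=cam('wrist')
st=atz(c,[[142,60],[426,64],[462,224]],.160);print('studs',st)
ax=np.array([.6055,-.128])
print('ang',[np.degrees(np.arctan2(*(p[:2]-ax)[::-1])) for p in st],[np.linalg.norm(p[:2]-ax) for p in st])
sa=atz(c,[[209,200],[297,100],[340,228]],np.array([.036,.036,.036]));print(sa)
print('ang',[np.degrees(np.arctan2(*(p[:2]-ax)[::-1])) for p in sa],[np.linalg.norm(p[:2]-ax) for p in sa])
print('rimfit')
rim=atz(c,[[95,180],[468,180],[150,48],[410,45],[285,1]],.156)
A=np.c_[2*rim[:,:2],np.ones(5)];x=np.linalg.lstsq(A,(rim[:,:2]**2).sum(1),rcond=None)[0];print(x[:2],np.sqrt(x[2]+x[:2]@x[:2]))
D=cam('side');dz=lambda x,y:[130+x/3.1,150+y/3.1]
print('bun side',atz(D,[dz(494,232)],.056))
b=tri(D,dz(494,232),c,[209,202]);print(b)
E
```

```text
[ 0.6053 -0.1284  0.2845]
studs [[ 0.6954 -0.0198  0.16  ]
 [ 0.7169 -0.2149  0.16  ]
 [ 0.6068 -0.2676  0.16  ]]
ang [np.float64(50.25629536450435), np.float64(-37.95382225181526), np.float64(-89.44894871699456)] [np.float64(0.14068660776768457), np.float64(0.14126965034529987), np.float64(0.1396147132442281)]
[[ 0.5694 -0.0523  0.036 ]
 [ 0.686  -0.1341  0.036 ]
 [ 0.5553 -0.2001  0.036 ]]
ang [np.float64(115.48570120086586), np.float64(-4.343552743113874), np.float64(-124.86066039934633)] [np.float64(0.08381194599974007), np.float64(0.08068973690459215), np.float64(0.0878987200065747)]
rimfit
[ 0.6052 -0.1279] 0.14271719749574832
bun side [[ 0.569  -0.0548  0.056 ]]
(array([ 0.5713, -0.0563,  0.0545]), np.float64(0.002142798561363377))
```

```bash
python3 -m jog '-0.035 0.014 0 0 0 -10.4 1; -0.07 0.028 0 0 0 -20.8 1; -0.105 0.042 0 0 0 -31.2 1; -0.14 0.056 0 0 0 -41.6 1; -0.175 0.07 0 0 0 -52 1; -0.21 0.085 0 0 0 -62.4 1; -0.245 0.1 0 0 0 -72.8 1; -0.274 0.112 0 0 0 -83 1' && python3 -m jog '0 0 0.02 0 0 0 1; 0 0 0.02 0 0 0 1; 0 0 0.02 0 0 0 1'; python3 - <<'E'
from h import *
s=read_state();print(s['joint_positions'],s['position'],s['tcp_rot'])
for n in ['wrist','scene','side']:
    p,d=capture(n);cv2.imwrite(f'pics/{n}4.png',p[:,:,::-1])
    np.save(f'pics/{n}4d.npy',d)
E
```

```text
time_s: 9.35
position: [0.4599, 0.1311, 0.2848]
tcp_rot: [[1.0, 0.006, 0.0], [0.006, -1.0, 0.0], [0.0, -0.0, -1.0]]
force: [-0.8, -0.3, -0.0]
opening: 1.001
time_s: 9.72
position: [0.4613, 0.1298, 0.265]
tcp_rot: [[1.0, -0.001, 0.001], [-0.001, -1.0, -0.0], [0.001, 0.0, -1.0]]
force: [0.9, -0.5, 0.7]
opening: 1.001
[ 2.31804939e+00  1.71644725e+01  1.00809717e+02 -2.65696265e-03
  6.19730426e+01  2.34831795e+00] [0.4613333  0.12975379 0.26504487] [[ 9.99999447e-01 -5.06516362e-04  9.21872796e-04]
 [-5.06513212e-04 -9.99999872e-01 -3.65086325e-06]
 [ 9.21874527e-04  3.18392048e-06 -9.99999575e-01]]
```

View pics/wrist4.png

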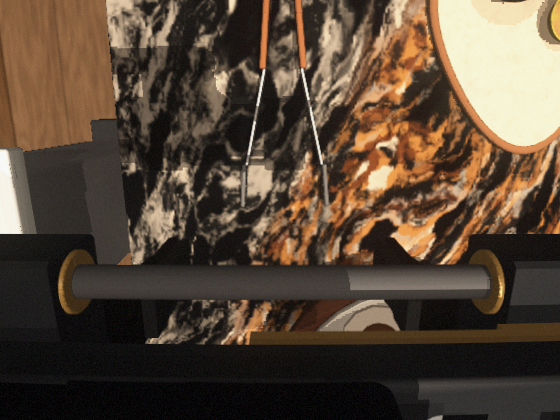

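View pics/scene4.png

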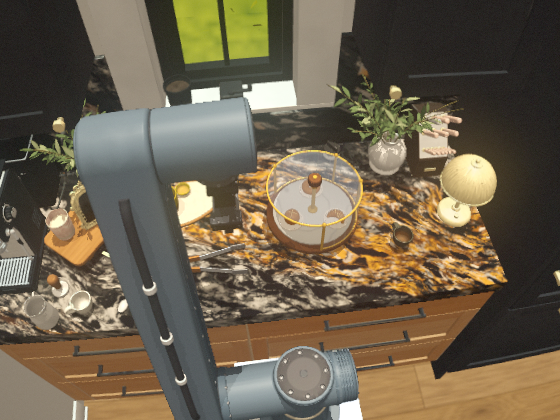

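```bash
python3 - <<'E'
from h import *
np.set_printoptions(precision=4,suppress=True)
c=cam('wrist')
P=atz(c,[[243,206],[246,168],[327,205],[321,165],[263,68],[302,68],[265,2],[297,2]],.024);print(P)
m=lambda i,j:(P[i]+P[j])/2
a=m(0,2);b=m(4,5);d=m(6,7);print(a,b,d,np.degrees(np.arctan2(*(a-b)[:2][::-1])),np.degrees(np.arctan2(*(a-d)[:2][::-1])),np.linalg.norm(a-b))
u=(a-b)/np.linalg.norm(a-b);print('origin est',a-u*.168,b-u*.025, 'gap',P[5]-P[4],P[2]-P[0])
E
```

```text
[[0.4202 0.0998 0.024 ]
 [0.4244 0.141  0.024 ]
 [0.5108 0.1009 0.024 ]
 [0.5032 0.1442 0.024 ]
 [0.4434 0.2407 0.024 ]
 [0.482  0.2407 0.024 ]
 [0.446  0.3011 0.024 ]
 [0.4766 0.3011 0.024 ]]
[0.4655 0.1003 0.024 ] [0.4627 0.2407 0.024 ] [0.4613 0.3011 0.024 ] -88.86453047948453 -88.78665464753396 0.14043306143394974
origin est [0.4622 0.2683 0.024 ] [0.4622 0.2657 0.024 ] gap [ 0.0386 -0.      0.    ] [0.0906 0.0011 0.    ]
```

```bash
python3 -m jog '0.001 -0.06 0 0 0 -1.2 1; 0.001 -0.12 0.03 0 0 -1.2 1; 0.001 -0.137 0.08 0 0 -1.2 1; 0.001 -0.137 0.13 0 0 -1.2 1; 0.001 -0.137 0.16 0 0 -1.2 1; 0.001 -0.137 0.16 0 0 -1.2 1; 0.001 -0.137 0.16 0 0 -1.2 1; 0.001 -0.137 0.16 0 0 -1.2 1'; python3 - <<'E'
from h import *
np.set_printoptions(precision=4,suppress=True)
s=read_state();print(s['joint_positions'],s['position'],s['tcp_rot'])
for n in ['wrist','scene','side']:
    p,d=capture(n);cv2.imwrite(f'pics/{n}5.png',p[:,:,::-1])
    np.save(f'pics/{n}5d.npy',d)
D=cam('side');dz=lambda x,y:[130+x/3.1,150+y/3.1]
print('spoon',atz(D,[dz(222,507)],.005))
a=cv2.imread('pics/side5.png')[190:340,160:360];cv2.imwrite('pics/d5z.png',cv2.resize(a,None,fx=3.5,fy=3.5,interpolation=cv2.INTER_CUBIC))
E
```

```text
time_s: 10.88
position: [0.4631, 0.2672, 0.1063]
tcp_rot: [[1.0, 0.021, 0.004], [0.021, -1.0, 0.001], [0.004, -0.001, -1.0]]
force: [0.1, -0.4, 0.5]
opening: 0.997
[ 18.0035  34.9343 101.8223  -0.0008  43.0286  16.8244] [0.4631 0.2672 0.1063] [[ 0.9998  0.0206  0.0036]
 [ 0.0206 -0.9998  0.0011]
 [ 0.0036 -0.0011 -1.    ]]
spoon [[0.5338 0.3807 0.005 ]]
```

View pics/d5z.png

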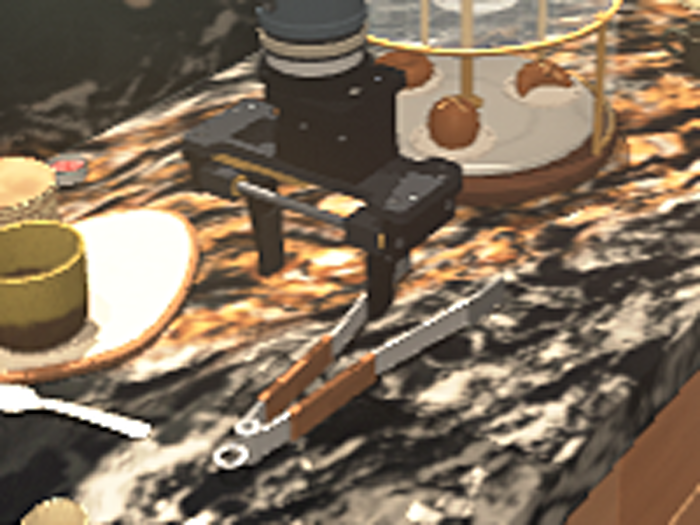

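View pics/wrist5.png

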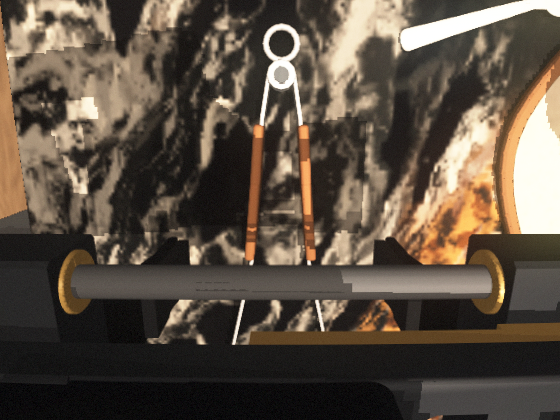

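```bash
python3 - <<'E'
from h import *
np.set_printoptions(precision=4,suppress=True)
s=read_state();print(s['position'])
c=cam('wrist')
P=atz(c,[[259,126],[303,126],[250,260],[311,260],[281,75],[281,43]],.026);print(P)
h=P[4];b=(P[2]+P[3])/2;e=(P[0]+P[1])/2
u=np.array([np.cos(np.radians(-88.85)),np.sin(np.radians(-88.85)),0])
print(h+u*.09,b-u*.025,e+u*.06,np.degrees(np.arctan2(*(b-h)[:2][::-1])))
E
```

```text
[0.4625 0.2671 0.1058]
[[0.448  0.3271 0.026 ]
 [0.4741 0.3276 0.026 ]
 [0.4427 0.2418 0.026 ]
 [0.4824 0.2426 0.026 ]
 [0.4605 0.3562 0.026 ]
 [0.4601 0.3736 0.026 ]]
[0.4623 0.2662 0.026 ] [0.4621 0.2672 0.026 ] [0.4623 0.2674 0.026 ] -88.9407933296251
```

```bash
python3 -m jog '0 0 0.03 0 0 0 1; 0 0 0.055 0 0 0 1; 0 0 0.075 0 0 0 1; 0 0 0.083 0 0 0 0.9; 0 0 0.083 0 0 0 0.6; 0 0 0.083 0 0 0 0.52; 0 0 0.083 0 0 0 0.52; 0 0 0.083 0 0 0 0.52' && python3 -m jog '0 0 0 0 0 0 0.5; 0 0 0 0 0 0 0.48; 0 0 0 0 0 0 0.46; 0 0 0 0 0 0 0.46; 0 0 0 0 0 0 0.46; 0 0 0 0 0 0 0.46'; python3 - <<'E'
from h import *
np.set_printoptions(precision=4,suppress=True)
s=read_state();print(s['opening'],s['position'])
for n in ['wrist','side']:
    p,d=capture(n);cv2.imwrite(f'pics/{n}6.png',p[:,:,::-1])
a=cv2.imread('pics/side6.png')[190:340,160:360];cv2.imwrite('pics/d6z.png',cv2.resize(a,None,fx=3.5,fy=3.5,interpolation=cv2.INTER_CUBIC))
E
```

```text
time_s: 12.02
position: [0.462, 0.2671, 0.0221]
tcp_rot: [[1.0, 0.021, 0.001], [0.021, -1.0, 0.0], [0.001, -0.0, -1.0]]
force: [-0.3, -0.6, 0.7]
opening: 0.56
time_s: 12.78
position: [0.4623, 0.2669, 0.0218]
tcp_rot: [[1.0, 0.021, 0.001], [0.021, -1.0, 0.0], [0.001, -0.0, -1.0]]
force: [2.4, -1.9, 5.3]
opening: 0.463
0.4631212859867705 [0.4623 0.2669 0.0218]
```

View pics/d6z.png

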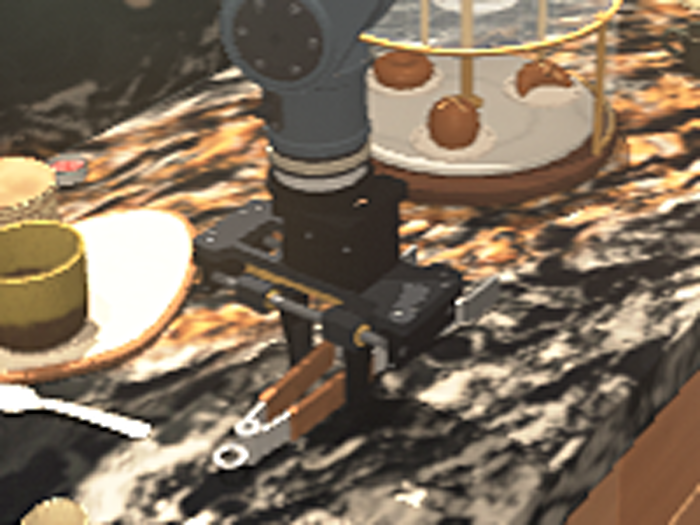

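View pics/wrist6.png

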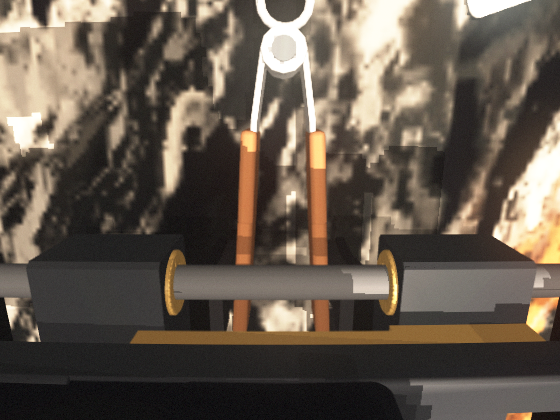

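```bash
python3 -m jog '0 0 0 0 0 0 0.45; 0 0 0 0 0 0 0.45; 0 0 -0.006 0 0 0 0.45; 0 0 -0.018 0 0 0 0.45; 0 0 -0.03 0 0 0 0.45; 0 0 -0.041 0 0 0 0.45; 0 0 -0.041 0 0 0 0.45; 0 0 -0.041 0 0 0 0.45'; python3 - <<'E'
from h import *
np.set_printoptions(precision=4,suppress=True)
s=read_state();print(s['opening'],s['position'])
for n in ['wrist','side','scene']:
    p,d=capture(n);cv2.imwrite(f'pics/{n}7.png',p[:,:,::-1]);np.save(f'pics/{n}7d.npy',d)
a=cv2.imread('pics/side7.png')[190:340,160:360];cv2.imwrite('pics/d7z.png',cv2.resize(a,None,fx=3.5,fy=3.5,interpolation=cv2.INTER_CUBIC))
a=cv2.imread('pics/scene7.png')[180:300,170:370];cv2.imwrite('pics/s7z.png',cv2.resize(a,None,fx=3.5,fy=3.5,interpolation=cv2.INTER_CUBIC))
E
```

```text
time_s: 13.88
position: [0.4616, 0.2669, 0.0626]
tcp_rot: [[1.0, 0.021, -0.0], [0.021, -1.0, -0.0], [-0.0, -0.0, -1.0]]
force: [-0.4, -0.3, -2.1]
opening: 0.457
0.4565700434300986 [0.4616 0.2669 0.0626]
```

View pics/d7z.png

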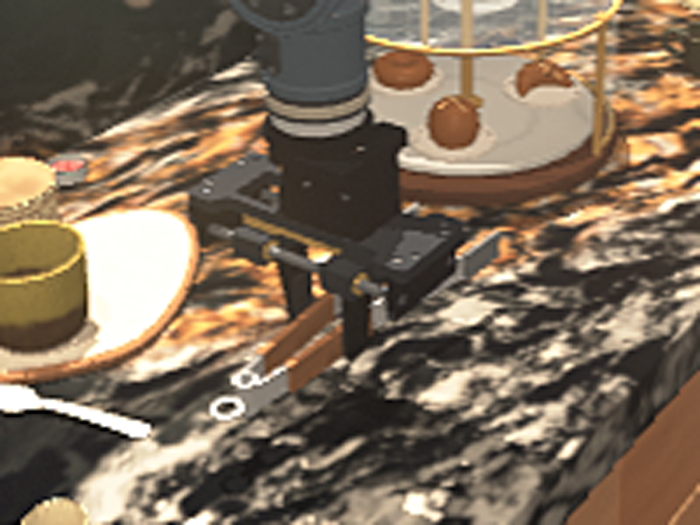

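View pics/s7z.png

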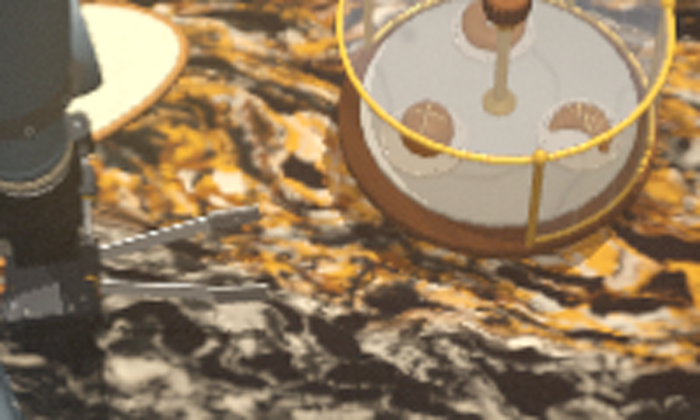

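View pics/wrist7.png

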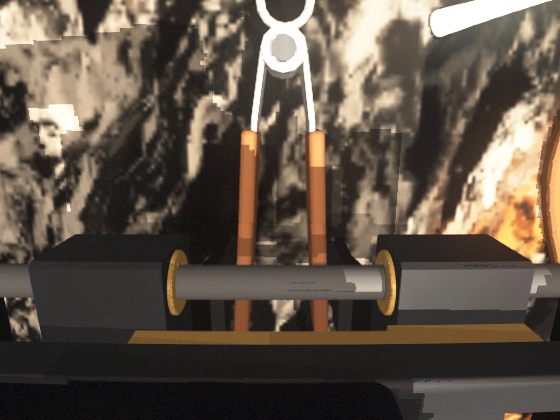

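```bash
python3 - <<'E'
from h import *
np.set_printoptions(precision=4,suppress=True)
S=cam('scene');sz=lambda x,y:[170+x/3.5,180+y/3.5]
P=atz(S,[sz(259,209),sz(268,287),sz(215,218),sz(222,287)],.066);print(P)
s=read_state();m=(P[0]+P[1])/2;print(m,np.degrees(np.arctan2(*(m-s['position'])[:2][::-1])),P[0]-P[1])
D=cam('side');dz=lambda x,y:[160+x/3.5,190+y/3.5]
print(atz(D,[dz(506,230)],.066),tri(S,sz(268,290),D,dz(502,240)))
E
```

```text
[[0.4973 0.0975 0.066 ]
 [0.4202 0.096  0.066 ]
 [0.4929 0.1357 0.066 ]
 [0.4249 0.1341 0.066 ]]
[0.4587 0.0968 0.066 ] -90.91052506909091 [0.0771 0.0016 0.    ]
[[0.4172 0.0935 0.066 ]] (array([0.4204, 0.0962, 0.058 ]), np.float64(0.002578805577915071))
```

```bash
python3 -m jog '-0.001 0.01 0 0 0 -3 0.46; -0.003 0.025 0 0 0 -7 0.46; -0.005 0.04 0 0 0 -11 0.46; -0.007 0.055 0 0 0 -15 0.46; -0.009 0.07 0 0 0 -19 0.46; -0.01 0.08 0 0 0 -23 0.46; -0.01 0.083 0 0 0 -25 0.46; -0.01 0.083 0 0 0 -25 0.46' && python3 -m jog '0 0 0 0 0 0 0.46; 0 0 0 0 0 0 0.46'; cat >> h.py <<'E'
def snap(k):
    s=read_state();print(s['time_s'],s['opening'],s['position'],'yaw',np.degrees(np.arctan2(s['tcp_rot'][1][0],s['tcp_rot'][0][0])),s['force'])
    for n in ['side','scene']:
        p,d=capture(n);cv2.imwrite(f'pics/{n}{k}.png',p[:,:,::-1]);np.save(f'pics/{n}{k}d.npy',d)
    a=cv2.imread(f'pics/side{k}.png')[170:320,180:380];cv2.imwrite(f'pics/d{k}z.png',cv2.resize(a,None,fx=4,fy=4,interpolation=cv2.INTER_CUBIC))
    a=cv2.imread(f'pics/scene{k}.png')[160:280,170:370];cv2.imwrite(f'pics/s{k}z.png',cv2.resize(a,None,fx=4,fy=4,interpolation=cv2.INTER_CUBIC))
sz=lambda x,y:[170+x/4,160+y/4]
dz=lambda x,y:[180+x/4,170+y/4]
E
python3 -c "
from h import *
snap(8)"
```

```text
time_s: 15.02
position: [0.4534, 0.1835, 0.0623]
tcp_rot: [[0.898, 0.441, -0.001], [0.441, -0.898, -0.0], [-0.001, -0.0, -1.0]]
force: [0.4, 0.1, -1.6]
opening: 0.46
time_s: 15.28
position: [0.4535, 0.184, 0.0625]
tcp_rot: [[0.897, 0.442, -0.0], [0.442, -0.897, 0.0], [-0.0, -0.0, -1.0]]
force: [0.3, 0.4, -1.6]
opening: 0.458
15.275 0.4578725314013473 [0.45345437 0.18397468 0.06247268] yaw 26.201711038233107 [ 0.29061385  0.35732945 -1.61014055]
```

View pics/s8z.png

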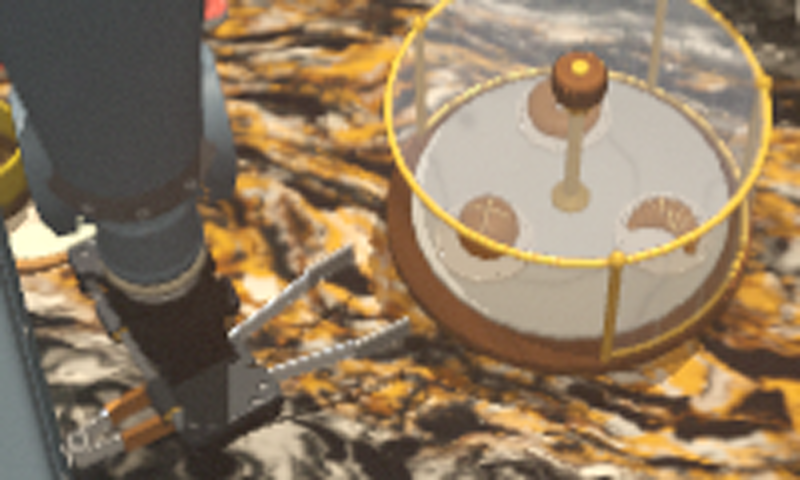

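View pics/d8z.png

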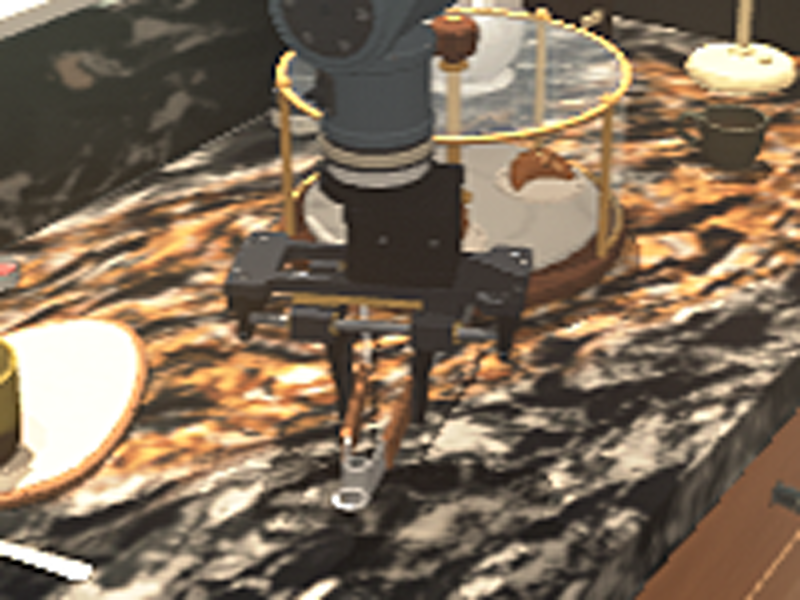

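```bash
python3 - <<'E'
from h import *
np.set_printoptions(precision=4,suppress=True)
S=cam('scene')
P=atz(S,[sz(353,250),sz(408,322)],.066);b=atz(S,[sz(490,230)],.056)[0]
m=(P[0]+P[1])/2;print(P,m,b,np.linalg.norm(P[0]-P[1]))
y=np.radians(26.2);u=np.array([np.sin(y),-np.cos(y),0]);v=np.array([np.cos(y),np.sin(y),0])
t=np.array([.45345,.18397,.066])
print('tip mid rel tcp',(m-t)@u,(m-t)@v,'bun rel tcp',(b-t)@u,(b-t)@v,'bun wrist',(np.array([.5695,-.054,0])-t)@u,(np.array([.5695,-.054,0])-t)@v)
E
```

```text
[[0.5539 0.0492 0.066 ]
 [0.484  0.0144 0.066 ]] [0.5189 0.0318 0.066 ] [ 0.5657 -0.0589  0.056 ] 0.07809424011026876
tip mid rel tcp 0.1654693827542302 -0.008453727526022081 bun rel tcp 0.26745485046627837 -0.0064764606239515864 bun wrist 0.26475732844788197 -0.0009383139881457906
```

```bash
python3 -m jog '0 0.005 0 0 0 0 0.46; 0.001 0.015 0 0 0 0 0.46; 0.001 0.027 0 0 0 0 0.46; 0.001 0.04 0 0 0 0 0.46; 0.001 0.052 0 0 0 0 0.46; 0.001 0.062 0 0 0 0 0.46; 0.001 0.066 0 0 0 0 0.46; 0.001 0.066 0 0 0 0 0.46'; 
python3 -c "
from h import *
snap(9)"
```

```text
time_s: 16.38
position: [0.4836, 0.1248, 0.0625]
tcp_rot: [[0.898, 0.441, -0.0], [0.441, -0.898, 0.0], [-0.0, -0.0, -1.0]]
force: [-1.2, -0.1, -1.0]
opening: 0.461
16.375 0.4614179557816764 [0.4835616  0.12475696 0.06252007] yaw 26.167252150537713 [-1.16186522 -0.09820296 -1.03019449]
```

View pics/s9z.png

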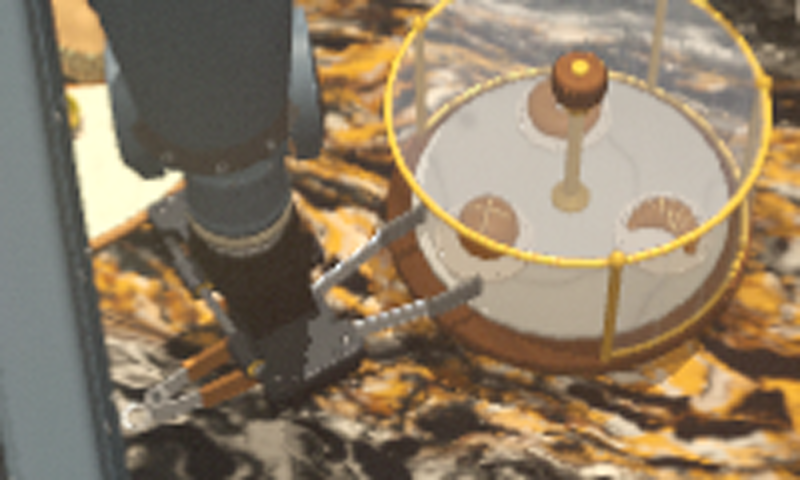

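View pics/d9z.png

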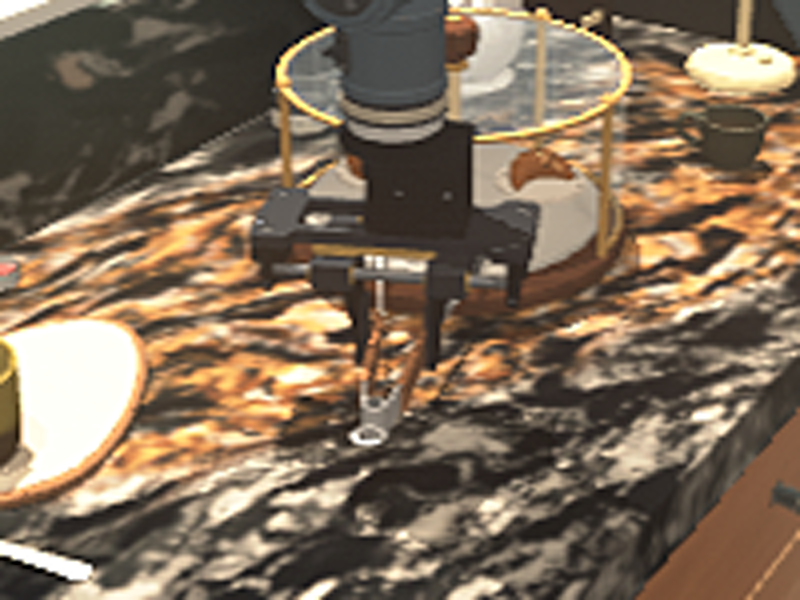

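```bash
python3 - <<'E'
from h import *
np.set_printoptions(precision=4,suppress=True)
S=cam('scene')
P=atz(S,[sz(425,210),sz(481,280)],.066);b=atz(S,[sz(490,230)],.056)[0]
y=np.radians(26.17);u=np.array([np.sin(y),-np.cos(y),0]);v=np.array([np.cos(y),np.sin(y),0])
t=np.array(read_state()['position']);print(t)
for p in [*P,b]: print((p-t)@u,(p-t)@v)
# gripper body clearance to brass rim: dist tcp to axis
E
```

```text
[0.4832 0.1252 0.0625]
0.1659410563286212 0.030950964186915387
0.166237385630022 -0.04717882318752963
0.20158073037375557 -0.0070955416499890196
```

```bash
python3 -m jog '0.001 0.008 0 0 0 0 0.46; 0.001 0.018 0 0 0 0 0.46; 0.001 0.028 0 0 0 0 0.46; 0.001 0.038 0 0 0 0 0.46; 0.001 0.047 0 0 0 0 0.46; 0.001 0.053 0 0 0 0 0.46; 0.001 0.055 0 0 0 0 0.46; 0.001 0.055 0 0 0 0 0.46'; 
python3 -c "
from h import *
snap(10)"
```

```text
time_s: 17.48
position: [0.5086, 0.0761, 0.0625]
tcp_rot: [[0.897, 0.441, -0.0], [0.441, -0.897, 0.0], [-0.0, -0.0, -1.0]]
force: [-0.5, 0.8, -1.4]
opening: 0.461
17.475 0.46128191733355256 [0.50857036 0.07607099 0.06251208] yaw 26.19120881864033 [-0.52652589  0.79113479 -1.38090726]
```

View pics/s10z.png

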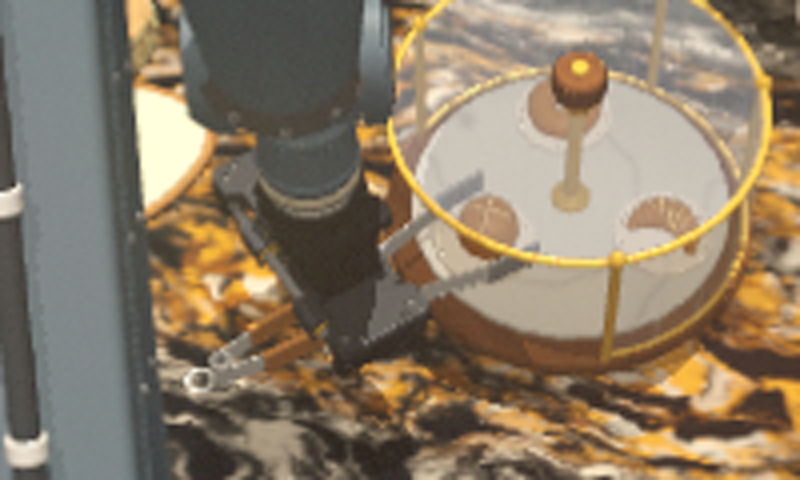

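View pics/d10z.png

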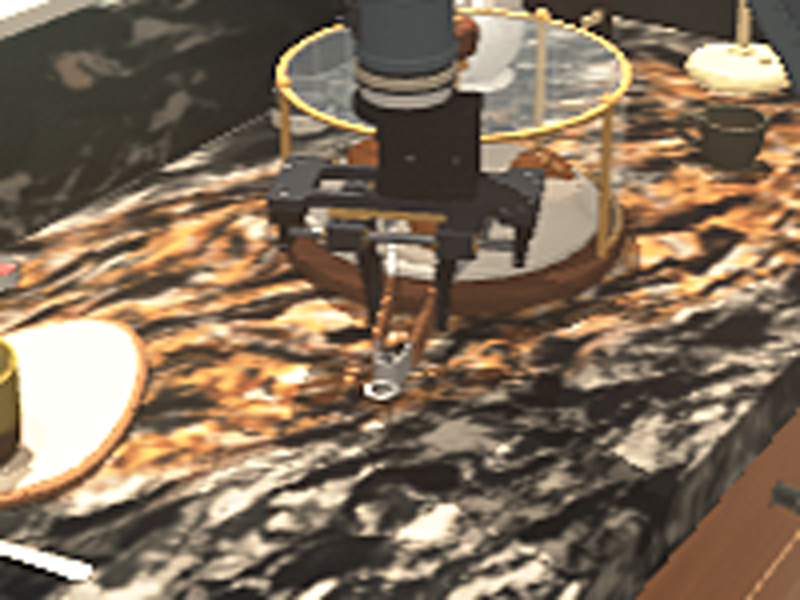

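```bash
python3 -m jog '0 0 0 0 0 0 0.43; 0 0 0 0 0 0 0.4; 0 0 0 0 0 0 0.37; 0 0 0 0 0 0 0.34; 0 0 0 0 0 0 0.3; 0 0 0 0 0 0 0.25; 0 0 0 0 0 0 0.2; 0 0 0 0 0 0 0.2' && python3 -m jog '0 0 0 0 0 0 0.2; 0 0 0 0 0 0 0.2; 0 0 0 0 0 0 0.2; 0 0 0 0 0 0 0.2';
python3 -c "
from h import *
snap(11)"
```

```text
time_s: 18.58
position: [0.5087, 0.0761, 0.0626]
tcp_rot: [[0.897, 0.441, 0.0], [0.441, -0.897, 0.0], [0.0, -0.0, -1.0]]
force: [-0.2, 0.4, -1.3]
opening: 0.337
time_s: 19.08
position: [0.5087, 0.0761, 0.0625]
tcp_rot: [[0.897, 0.441, -0.0], [0.441, -0.897, 0.0], [-0.0, -0.0, -1.0]]
force: [-0.2, -0.4, -0.9]
opening: 0.334
19.075 0.33440922711460974 [0.50866069 0.07610082 0.0625393 ] yaw 26.198815592396066 [-0.21471034 -0.37152635 -0.92932939]
```

View pics/s11z.png

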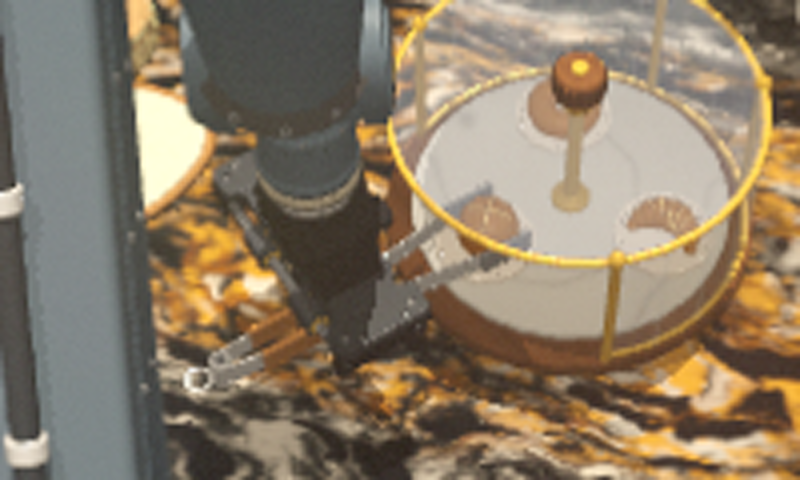

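```bash
python3 -m jog '0 0 -0.003 0 0 0 0.2; 0 0 -0.008 0 0 0 0.2; 0 0 -0.014 0 0 0 0.2; 0 0 -0.02 0 0 0 0.2; 0 0 -0.025 0 0 0 0.2; 0 0 -0.028 0 0 0 0.2; 0 0 -0.028 0 0 0 0.2; 0 0 -0.028 0 0 0 0.2';
python3 -c "
from h import *
snap(12)"
```

```text
time_s: 20.18
position: [0.5086, 0.0761, 0.0904]
tcp_rot: [[0.897, 0.442, -0.0], [0.442, -0.897, 0.0], [-0.0, -0.0, -1.0]]
force: [-0.4, -0.4, -2.6]
opening: 0.335
20.175 0.33505945653653074 [0.50858001 0.07609619 0.09043615] yaw 26.19987969222626 [-0.37461289 -0.40345374 -2.58504781]
```

View pics/s12z.png

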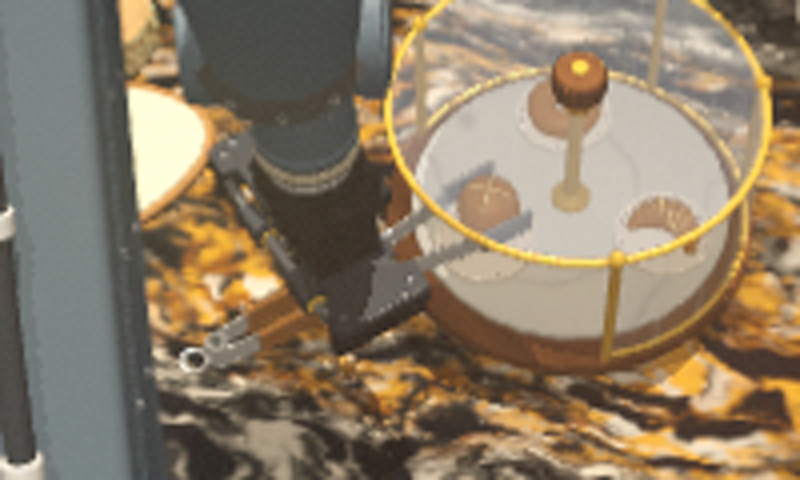

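View pics/d12z.png

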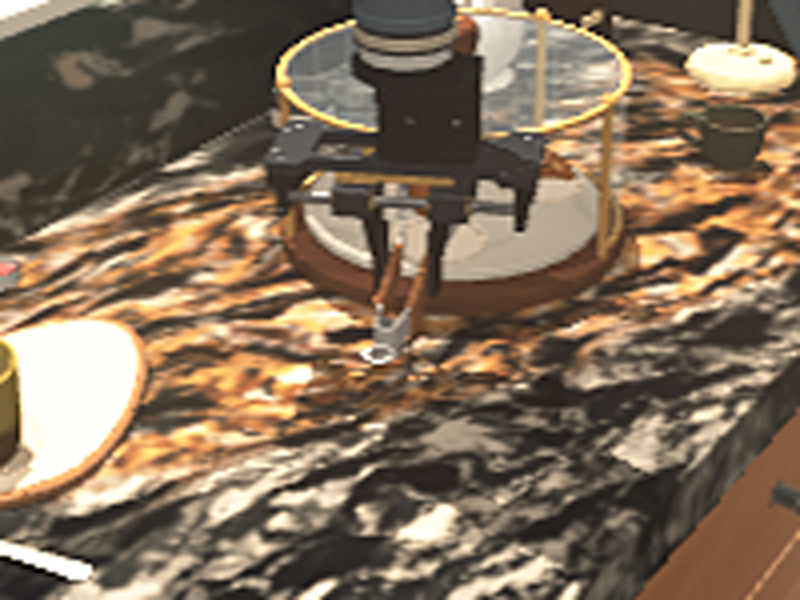

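```bash
python3 -m jog '0 -0.005 0 0 0 0 0.2; 0 -0.016 0 0 0 0 0.2; 0 -0.03 0 0 0 0 0.2; 0 -0.045 0 0 0 0 0.2; 0 -0.06 0 0 0 0 0.2; 0 -0.073 0 0 0 0 0.2; 0 -0.082 0 0 0 0 0.2; 0 -0.085 0 0 0 0 0.2' && python3 -m jog '0 -0.005 0 0 0 0 0.2; 0 -0.016 0 0 0 0 0.2; 0 -0.03 0 0 0 0 0.2; 0 -0.045 0 0 0 0 0.2; 0 -0.06 0 0 0 0 0.2; 0 -0.07 0 0 0 0 0.2; 0 -0.075 0 0 0 0 0.2; 0 -0.075 0 0 0 0 0.2';
python3 -c "
from h import *
snap(13)
capture('wrist')
for n in ['side','scene']:
  for l in ['bun','crescent','ring','board','mug']:
    print(n,l,[(np.round(x['centre'],3).tolist(),round(x['score'],2)) for x in spot_in(l,n)[:2]])
"
```

```text
time_s: 21.28
position: [0.4709, 0.1529, 0.0906]
tcp_rot: [[0.897, 0.442, -0.0], [0.442, -0.897, -0.0], [-0.0, 0.0, -1.0]]
force: [-1.3, 0.0, -1.5]
opening: 0.336
time_s: 22.28
position: [0.438, 0.22, 0.0906]
tcp_rot: [[0.897, 0.442, 0.0], [0.442, -0.897, -0.0], [0.0, 0.0, -1.0]]
force: [-0.1, 0.5, -2.3]
opening: 0.338
22.275 0.3383181585862123 [0.43795888 0.2199517  0.09057157] yaw 26.240582950622265 [-0.14977767  0.47705169 -2.2704116 ]
side bun [([0.675, 0.283, 0.013], 0.72)]
side crescent [([0.562, -0.194, 0.047], 0.56)]
side ring []
side board [([0.673, 0.283, 0.012], 0.92)]
side mug [([0.68, 0.354, 0.059], 0.62)]
scene bun [([0.495, 0.089, 0.097], 0.52)]
scene crescent [([0.526, 0.102, 0.091], 0.41)]
scene ring []
scene board [([0.676, 0.191, 0.011], 0.72)]
scene mug [([0.693, 0.375, 0.058], 0.69), ([0.474, -0.392, 0.036], 0.52)]
```

View pics/s13z.png

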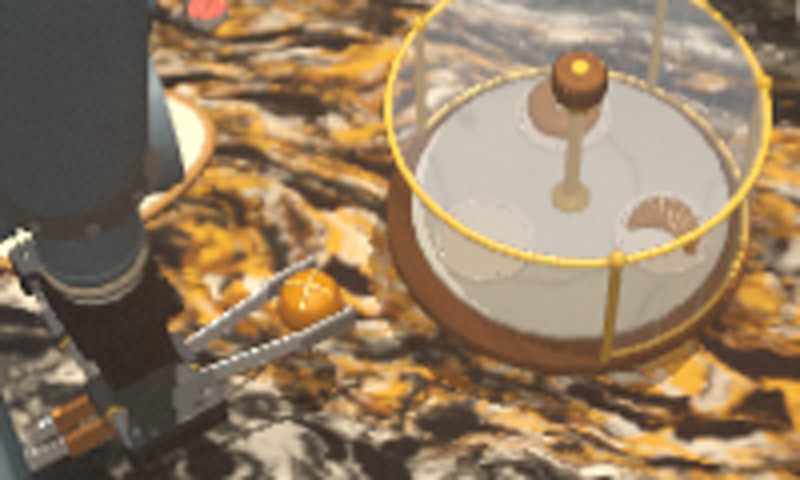

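View pics/side13.png

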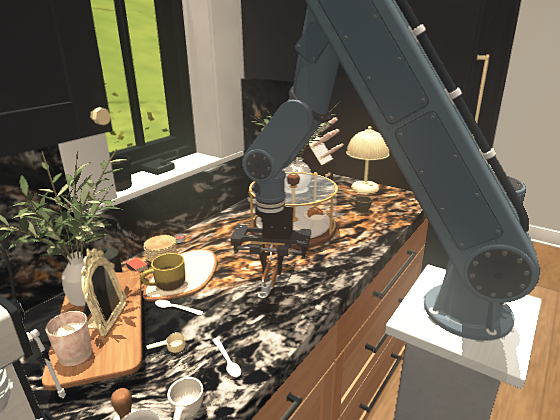

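```bash
python3 - <<'E'
from h import *
np.set_printoptions(precision=3,suppress=True)
D=cam('side');S=cam('scene')
img=np.zeros((600,600,3),np.uint8)
for n,C,k in [('side',D,13)]:
    p=cv2.imread(f'pics/{n}{k}.png')
    # rectify top-down: x 0.5..0.9 up, y 0.05..0.55 left, 1px=1mm*1.2
    s=1200
    X,Y=np.meshgrid(0.9-np.arange(540)/s,0.55-np.arange(600)/s,indexing='ij')
    q=proj(C,np.c_[X.ravel(),Y.ravel(),np.full(X.size,.01)]).astype(np.float32)
    w=cv2.remap(p,q[:,0].reshape(X.shape),q[:,1].reshape(X.shape),cv2.INTER_LINEAR)
    for i in range(0,540,60): cv2.line(w,(0,i),(8,i),(0,255,0),2)
    for i in range(0,600,60): cv2.line(w,(i,0),(i,8),(0,255,0),2)
    cv2.imwrite(f'pics/td_{n}.png',w)
r=silhouettes('board','side')[0];m=r['region'];v,u=np.nonzero(m)
P=atz(D,np.c_[u,v],.01)[:,:2];print(P.min(0),P.max(0),r['score'])
print(cv2.minAreaRect(P.astype(np.float32)))
E
```

```text
[ 0.456 -0.634] [ 0.987 -0.   ] 0.66
((0.7085173726081848, -0.3100804388523102), (0.37240782380104065, 0.7152859568595886), 39.346107482910156)
```

View pics/td_side.png

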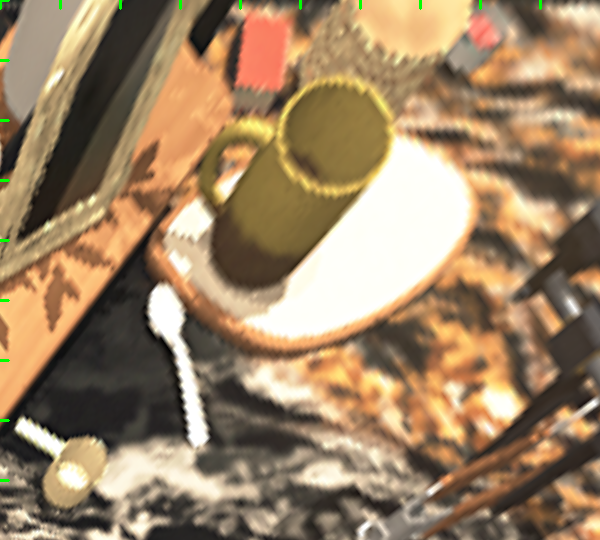

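```bash
python3 - <<'E'
from h import *
import rig
np.set_printoptions(precision=3,suppress=True)
i=camera_info('wrist');f=210/np.tan(np.radians(i['vfov']/2));K=np.array([[f,0,i['cx']],[0,f,i['cy']],[0,0,1]])
T=np.eye(4);T[:3,:3]=[[1,-.0005,.0009],[-.0005,-1,0],[.0009,0,-1]];T[:3,3]=[.4613,.1298,.265]
W=np.linalg.inv(T@np.array(i['tool_from_camera']));c=(K,np.array(i['dist']),W[:3,:3],W[:3,3])
p=cv2.imread('pics/wrist4.png');s=1200
X,Y=np.meshgrid(0.9-np.arange(540)/s,0.55-np.arange(600)/s,indexing='ij')
q=proj(c,np.c_[X.ravel(),Y.ravel(),np.full(X.size,.01)]).astype(np.float32)
w=cv2.remap(p,q[:,0].reshape(X.shape),q[:,1].reshape(X.shape),cv2.INTER_LINEAR)
cv2.imwrite('pics/td_w.png',w)
print(atz(c,[[432,20],[440,60],[457,95],[490,132],[525,150],[559,146]],.01))
E
```

```text
[[0.613 0.29  0.01 ]
 [0.625 0.252 0.01 ]
 [0.646 0.217 0.01 ]
 [0.687 0.179 0.01 ]
 [0.729 0.16  0.01 ]
 [0.768 0.165 0.01 ]]
```

View pics/td_w.png

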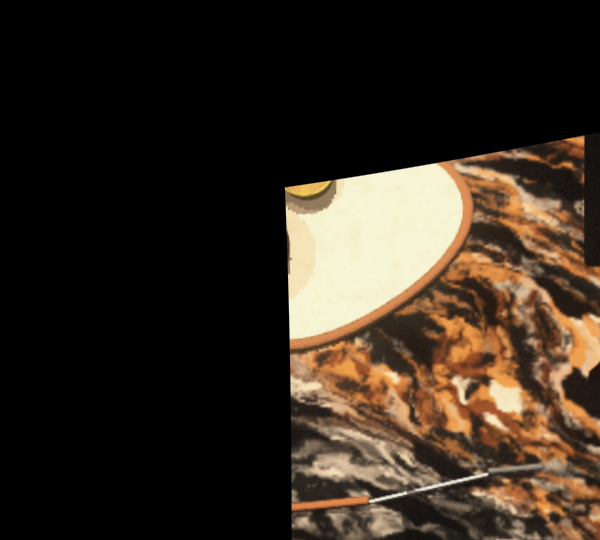

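```bash
python3 -m jog '0.003 0 -0.004 0 0 -1 0.2; 0.012 0.001 -0.012 0 0 -4 0.2; 0.026 0.003 -0.021 0 0 -8 0.2; 0.041 0.005 -0.03 0 0 -12 0.2; 0.055 0.007 -0.038 0 0 -16 0.2; 0.067 0.009 -0.043 0 0 -19.5 0.2; 0.074 0.01 -0.045 0 0 -21.7 0.2; 0.075 0.01 -0.045 0 0 -22 0.2' && python3 -m jog '0.003 0.001 0 0 0 -1 0.2; 0.011 0.006 0 0 0 -4 0.2; 0.024 0.013 0 0 0 -8 0.2; 0.038 0.02 0 0 0 -12 0.2; 0.051 0.027 0 0 0 -16 0.2; 0.061 0.033 0 0 0 -19.5 0.2; 0.066 0.036 0 0 0 -21.7 0.2; 0.067 0.037 0 0 0 -22 0.2' && python3 -m jog '0 0 0 0 0 0 0.2; 0 0 0 0 0 0 0.2; 0 0 0 0 0 0 0.2; 0 0 0 0 0 0 0.2';
python3 -c "
from h import *
snap(14)
capture('wrist')
for n in ['side','scene']:
  for l in ['bun','crescent','ring','board','mug']:
    print(n,l,[(np.round(x['centre'],3).tolist(),round(x['score'],2)) for x in spot_in(l,n)[:2]])
a=cv2.imread('pics/side14.png')[180:320,100:300];cv2.imwrite('pics/d14y.png',cv2.resize(a,None,fx=4,fy=4,interpolation=cv2.INTER_CUBIC))
a=cv2.imread('pics/scene14.png')[130:270,100:300];cv2.imwrite('pics/s14y.png',cv2.resize(a,None,fx=4,fy=4,interpolation=cv2.INTER_CUBIC))
"
```

```text
time_s: 23.98
position: [0.5104, 0.244, 0.1359]
tcp_rot: [[0.666, 0.746, 0.001], [0.746, -0.666, 0.0], [0.001, 0.001, -1.0]]
force: [0.1, 0.8, -2.0]
opening: 0.341
time_s: 24.98
position: [0.5818, 0.2691, 0.1352]
tcp_rot: [[0.339, 0.941, -0.001], [0.941, -0.339, -0.0], [-0.0, -0.001, -1.0]]
force: [0.2, 0.3, -1.1]
opening: 0.34
time_s: 25.48
position: [0.5819, 0.2691, 0.1356]
tcp_rot: [[0.339, 0.941, 0.0], [0.941, -0.339, -0.0], [-0.0, 0.0, -1.0]]
force: [0.2, -0.6, -1.7]
opening: 0.337
25.475 0.3371168778768629 [0.58189674 0.26906281 0.13562094] yaw 70.19700591550966 [ 0.19211054 -0.58264492 -1.67640876]
side bun []
side crescent [([0.56, -0.193, 0.047], 0.67)]
side ring [([0.675, -0.12, 0.049], 0.59)]
side board [([0.673, 0.286, 0.01], 0.88)]
side mug [([0.686, 0.359, 0.056], 0.85), ([0.673, -0.12, 0.052], 0.38)]
scene bun []
scene crescent []
scene ring [([0.655, 0.357, 0.05], 0.49)]
scene board [([0.66, 0.246, 0.01], 0.6)]
scene mug [([0.651, 0.356, 0.049], 0.7)]
```

View pics/d14y.png

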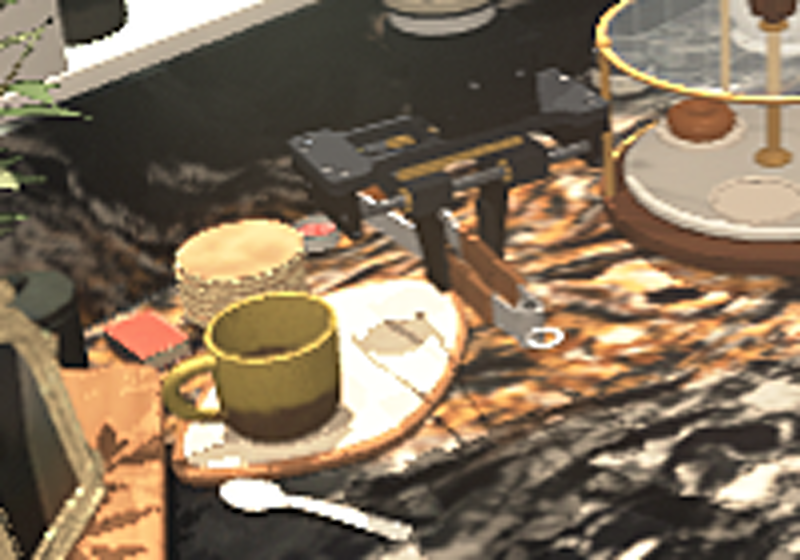

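View pics/scene14.png

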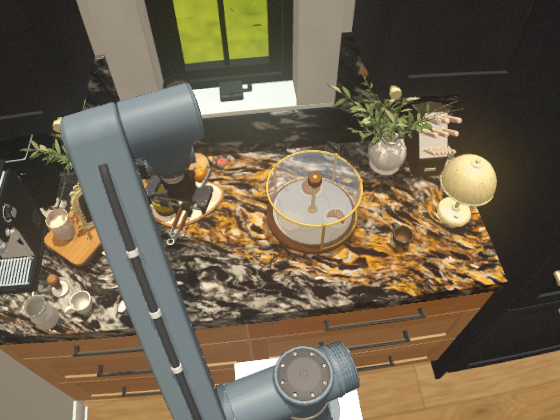

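```bash
python3 -c "
from h import *
print(atz(cam('scene'),[[201,172]],.13))
s=read_state();print(s['opening'],s['force'],s['qvel'])"
```

```text
[[0.72570213 0.21291023 0.13      ]]
0.3404458286421205 [-1.38118929 -0.35907429 -1.77212884] [-0.01884856 -0.0150491   0.02204664  0.02970566  0.04135919  0.00247144]
```

View pics/s14y.png

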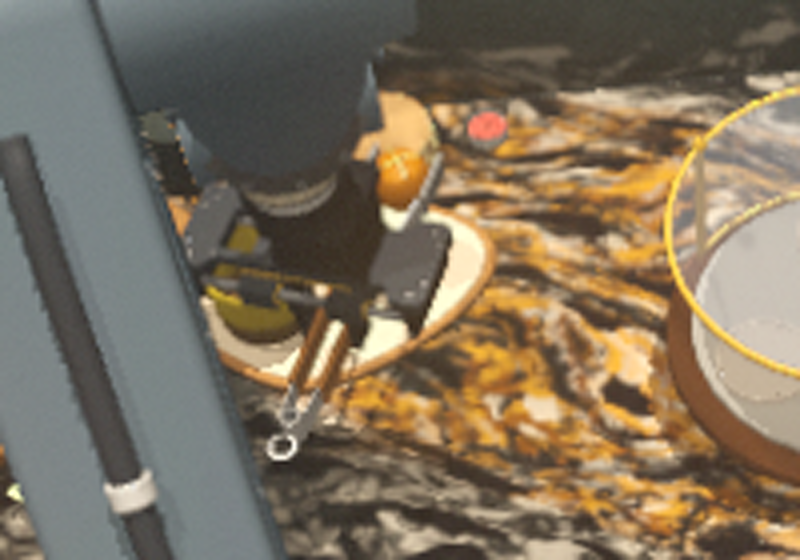

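```bash
python3 -c "
from rig import *
print(hand_in())"
```

```text
the job is handed in; nothing more can be done
None
```

I turned the case by its knob about 163° clockwise. That put the bun at about 115.5°, with the opening's middle at about 116°. I then picked up the tongs by their sleeves, closed them on the bun, lifted it and drew it out through the opening. I handed in at about 26 s with the bun still held in the closed tongs over the empty end of the board; no verdict is reported.

**Last checks:**
- **Bun position:** measured by the scene camera at about (0.723, 0.214), against my estimate of (0.72, 0.22) for the middle of the empty end. I estimated that middle from the board's outline, so it could be off by about 15 mm.
- **Bun height:** its centre should be about 0.128 m above the worktop, worked out from the lift, not measured.
- **Grip:** the opening held steady at 0.34, about 29 mm between the handles, where 30 mm was expected on the bun. The force on the tool was small, under 3 N.
- **Other things:** the side camera still found the crescent and ring at their saucers, and the mug looked undisturbed.

**Failed or incomplete checks:**
- The bun detector found no bun in the final pictures, so I located it by eye in the scene image.
- In that last scene picture the detectors also reported a ring roll about where the mug stands, and placed the mug about 35 mm from where the side camera saw it. I took both as errors, because the arm half hides the mug there.
- I did not re-measure the dark cup or the bowl at the end. The arm never worked near the cup and passed well above the bowl.

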